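Find the radius leaf that fits an RC-car bumper corner

TASK

Find out by touch which of the three radius leaves fits the rounded front corner, on the gauge pad's side, of the bumper fitted to the car: its concave notch must seat all round the corner, legs on both faces, with no rock and no gap. Press the one that fits fully home on that corner with a light but definite push of 5 to 10 N, held for a moment, and leave it there, let go and lying flat on the mat, with the two others lying flat on the gauge pad. Never press the bumper with more than 15 N, do not knock the car, and leave everything else where it is.

Things in the scene. Friction and masses are not known exactly. Their poses are not given: they have to be found in the camera images.
- car: Touring-car chassis, 330 mm long, shell and wheels off, lying on its belly on the mat and held fast, nose towards the robot, nothing on it higher than 65 mm. Origin at mat level (the mat's top is 3 mm above the table), in the middle of the face that carries the front bumper; x to the car's rear, y to its left, z up.
- car_corner (a point): Front corner of the fitted bumper, on the gauge pad's (the car's +y) side: the centre of its rounding, 3 mm above the mat, 24 mm ahead of and 49 mm beside the car's origin whichever bumper is fitted. The quarter-round edge about it, of unknown radius (22, 26 or 30 mm), runs on into the straight front and side faces. x runs level into the bumper along the corner's bisector; z up.
- pad: Dark gauge pad, 125 mm (x) by 262 mm (y), 6 mm thick, fixed on the mat, on which the three leaves lie side by side about 84 mm apart. Origin in the middle of its underside, z up.
- leaf_22_tab (a point): White printed radius leaf of 22 mm radius: the middle of its upright finger tab (40 mm along x, 12 mm thick along y, reaching from 6 to 46 mm above the leaf's underside), 32 mm above the underside. The plate is 6 mm thick and 76 mm wide at the notch end. x points to the notch end, z up. The tail, 36 mm behind, is convex, of the same radius, for inside fillets.
- leaf_22_notch (a point): Centre of the concave quarter-circle arc of the 22 mm leaf's notch, 71.1 mm ahead of the tab's middle, at half plate height; same axes. The arc runs on into two flats at 45 degrees either side of x, 22 mm long. Home on a corner of the same radius, it lies on the centre of the corner's rounding.
- leaf_22: The same white leaf, about 45 g, origin at its underside below the tab's middle. On a smaller rounding it goes on deeper, touches only in the middle and rocks; on a larger one it is stopped short with its legs on both faces and a gap in the middle.
- leaf_26_tab (a point): Orange printed radius leaf of 26 mm radius: the middle of its upright finger tab (40 mm along x, 12 mm thick along y, reaching from 6 to 46 mm above the leaf's underside), 32 mm above the underside. The plate is 6 mm thick and 76 mm wide at the notch end. x points to the notch end, z up. The tail, 36 mm behind, is convex, of the same radius, for inside fillets.
- leaf_26_notch (a point): Centre of the concave quarter-circle arc of the 26 mm leaf's notch, 76.8 mm ahead of the tab's middle, at half plate height; same axes. The arc runs on into two flats at 45 degrees either side of x, 18 mm long. Home on a corner of the same radius, it lies on the centre of the corner's rounding.
- leaf_26: The same orange leaf, about 45 g, origin at its underside below the tab's middle. On a smaller rounding it goes on deeper, touches only in the middle and rocks; on a larger one it is stopped short with its legs on both faces and a gap in the middle.
- leaf_30_tab (a point): Blue printed radius leaf of 30 mm radius: the middle of its upright finger tab (40 mm along x, 12 mm thick along y, reaching from 6 to 46 mm above the leaf's underside), 32 mm above the underside. The plate is 6 mm thick and 76 mm wide at the notch end. x points to the notch end, z up. The tail, 36 mm behind, is convex, of the same radius, for inside fillets.
- leaf_30_notch (a point): Centre of the concave quarter-circle arc of the 30 mm leaf's notch, 82.4 mm ahead of the tab's middle, at half plate height; same axes. The arc runs on into two flats at 45 degrees either side of x, 14 mm long. Home on a corner of the same radius, it lies on the centre of the corner's rounding.
- leaf_30: The same blue leaf, about 45 g, origin at its underside below the tab's middle. On a smaller rounding it goes on deeper, touches only in the middle and rocks; on a larger one it is stopped short with its legs on both faces and a gap in the middle.
- bumper_k: One of three black hard-plastic bumpers, 142 to 158 mm wide (y), 46 to 54 mm deep (x), 26 mm high, with corners of 22, 26 or 30 mm radius (which is which is not marked). One is on the car, two are in the yellow spares tray, all held fast. Origin at the underside, middle of the rear face, on the car's origin when fitted; front to -x.
- bumper_p: One of three black hard-plastic bumpers, 142 to 158 mm wide (y), 46 to 54 mm deep (x), 26 mm high, with corners of 22, 26 or 30 mm radius (which is which is not marked). One is on the car, two are in the yellow spares tray, all held fast. Origin at the underside, middle of the rear face, on the car's origin when fitted; front to -x.
- bumper_t: One of three black hard-plastic bumpers, 142 to 158 mm wide (y), 46 to 54 mm deep (x), 26 mm high, with corners of 22, 26 or 30 mm radius (which is which is not marked). One is on the car, two are in the yellow spares tray, all held fast. Origin at the underside, middle of the rear face, on the car's origin when fitted; front to -x.
- wheel: Loose wheel lying flat, 62 mm across, 26 mm high, between the robot and the car. Origin: centre of its underside.
- hex_driver: Hex driver with red handle, 175 mm long, 22 mm thick, lying beside the car. Origin: underside, 55 mm from the handle's end; x to its tip.
- mains_plug: Black mains adapter, 50 x 42 x 34 mm. Origin: centre of its underside.
Mind the look-alikes: they are no part of the job. What is shaped like the bumper_p but green, red or turquoise is not meant.

How it is judged:
By the outcome, as a careful person would: the job done as asked, in the order asked, and still so for the second after the job is handed in, with the robot touching nothing.
It also fails if it takes over 72 s, if anything falls off the work surface, if the arm or the gripper's body presses on something with over 40 N, if the wrist force passes 120 N, or if a joint passes its speed limit or range.

ROBOT

A 6-joint arm with a two-finger parallel gripper is mounted at the origin on the work surface. World frame = base frame: x ahead of the robot, y to its left, z up, the work surface at z = 0. Lengths are in m, angles in rad, forces in N, time in s.
With the tool pointing down it reaches from about 0.425 to 0.925 m from the base axis. Payload 12.5 kg.
Tool frame: the origin (TCP) lies on the centre line of the jaws, within the pads' length; the fingertips stand 14 mm ahead of it and the grasp point (between the pads) lies 5 mm behind it; z points along the fingers, y is the direction in which the jaws open and shut (so a half turn about z gives the same grasp; the last joint's range is limited). The gripper opens to 85 mm and grips with 20 to 120 N. Pads are 22 mm wide; open, the fingers measure 114 mm over their backs; the gripper's body (76 mm by 85 mm) begins 54 mm behind the grasp point. The pads swing forward as they close: fully open they stand 13 mm farther back than shut.
Start: joints at [-1.228, 0.491, 1.559, -0, 1.092, -0.106], TCP at [0.271, -0.563, 0.245] pointing down, gripper open.
Joint ranges: [-3.1, 3.1], [-0.84, 2.19], [0.05, 2.79], [-1.13, 4.28], [0.06, 2.93], [-2.69, 2.69]. Speed limits (rad/s): [2.22, 2.22, 2.79, 3.14, 3.14, 3.14].

INTERFACE

Orientations are given as a rotation vector (axis times angle).
In Python, from bench import ctrl, eyes, spotter gives the robot as it stands.
- The arm moves only by the shell command python3 -m inch 'ROWS' [OPENING] [FORCE]. ROWS is JSON, a list that holds one entry, the list of rows, each a list of 4 numbers: the shift along the tool's x, y, z in cm, then the turn about the tool's z in rad. In form: [[[dx, dy, dz, turn], ...]]. A call has 1 to 5 rows; each row shifts and turns the commanded pose from where the row before left it, along the tool's axes as they then stand; what a row does not reach is not made up. A row lasts 1/8 s, in which the tool goes at most 62.5 mm and 10.7 degrees, less where a joint would pass 70% of its speed; a pose out of reach is approached as far as the arm can. A call with a gripper value outside its range is refused whole. OPENING is the opening, from -1 (shut) to 1 (fully open), set as the call begins (- or left out, the last holds). The fingers move at their own pace and stop on an object; FORCE is the grip in N (left out, the last holds). Time passes only in rows, so rows that do not move let the fingers close. It gives the time, the measured TCP pose, the force and the opening at its end, in the units of the state.
- ctrl.get_state(): the state, without advancing time (a new reading comes with each control period).
- eyes.capture(name): name is "scene" or "top" or "wrist"; returns (picture, depth): 420x560x3 uint8, red, green, blue; 420x560 float32, m along the optical axis (not along the pixel's ray), 0 where there is no reading.
- eyes.camera_model(name): a dict with "vertical_fov" (degrees; the focal length in pixels is half the picture's height over the tangent of half this angle, whatever the lens; pixels are square), "cx", "cy" (the principal point, pixels), "k1" (the pictures are not rectified: a ray, as slopes to the right and down, at radius r is drawn at 1 + k1 r^2 times it, then the intrinsics apply), "R" (3x3) and "t" (3): a world point X has camera coordinates R X + t. Camera axes: x right, y down, z forward; pixel columns grow to the right and rows downward; lengths in m; the calibration is good to about 2 mm. A picture is of the moment at which its call begins: read the wrist's pose just before it. camera_model takes no time and is no camera call; for the wrist camera it gives the pose at the moment of the call.
- ctrl.close_job(): hands the job in, once; it reports no verdict.
Trained networks look in the newest picture that a camera, given by its name, has taken for a name from the list of things; names that differ only in an ending like _2 or _b are one class to them, and where a whole thing is asked for, a point or a joint stands for the part that bears it (a point fixed in the world has none). Each returns a list of dicts, best first, with "p" (0 to 1); they miss things now and then, are a little off and sometimes report something else, mostly with a low value. They report only what shows in the picture. A call takes as long as a camera call. They do not tell look-alikes from the thing itself.
- spotter.spot_in(camera, query): "centre" ([x, y, z] in m, in world coordinates, good to about 4 mm: the middle of the surface that is visible of it).
- spotter.tip_of(camera, query): "centre" ([x, y, z] in m, in world coordinates, good to about 4 mm: a listed point, or the origin of a listed thing).
The state is a dict: "time": time; "joints": joint angles; "joint_velocities": joint speeds; "joint_efforts": joint torques, N m; "tool_pos": TCP position; "ee_rot": TCP orientation; "contact_force": force on the tool from outside, world axes, zero at the start; "wrist_torque": the same for the moment, N m; "width": finger opening in m.
Only numpy, scipy, OpenCV 4.12 (cv2) and the standard library are available. Lean on these libraries where they do the work, as an engineer would, in place of code of your own. Each camera call takes 0.05 s, during which the arm holds its last target. There are 200 camera calls.

## Working session

There is one attempt and no reset: what is moved stays moved. The work goes in short steps, Python scripts to look and compute and a shell command to move; the robot and the scene stay as the last step left them, time stands still between calls to the robot, and variables do not carry over. Pictures are saved under pics/ and viewed, about 8 in all and at most 12, crops included, and the job is handed in when it is done.

```bash
ls; mkdir -p pics; python3 - <<'E'
from bench import ctrl, eyes, spotter
import cv2,numpy as np
s=ctrl.get_state();print(s)
for n in("scene","top"):
    im,d=eyes.capture(n);cv2.imwrite(f'pics/{n}0.png',im[...,::-1]);m=eyes.camera_model(n);print(n,m)
    for q in("car_corner","leaf_22_tab","leaf_26_tab","leaf_30_tab","leaf_22_notch","leaf_26_notch","leaf_30_notch","pad","car","wheel"):
        r=spotter.tip_of(n,q);print(q,[(round(a['p'],2),np.round(a['centre'],3).tolist()) for a in r[:2]])
E
```

```text
pics
{'time': 0.0, 'joints': array([-1.22757656e+00,  4.91568437e-01,  1.55943663e+00, -1.77910706e-05,
        1.09165498e+00, -1.05617333e-01]), 'joint_velocities': array([ 0.00056287,  0.00065135,  0.00040096, -0.00070084, -0.00085159,
        0.00146174]), 'joint_efforts': array([ 1.36885243e-03, -6.18446302e+01, -2.61594808e+01, -8.14467580e-05,
        4.06743900e-03, -5.01129557e-05]), 'tool_pos': array([ 0.2711407 , -0.56290875,  0.24472662]), 'ee_rot': array([-3.06177868e+00, -6.98905678e-01,  2.23263746e-04]), 'contact_force': array([ 0.08897771, -0.0866014 ,  0.71238379]), 'wrist_torque': array([ 0.04128505, -0.03432412,  0.03971852]), 'width': 0.08540877084862593}
scene {'vertical_fov': 46.88278085450851, 'cx': 277.31513430052905, 'cy': 203.54217865470648, 'k1': 0.038003274061502064, 'R': array([[-0.39104293,  0.92031749,  0.01005712],
       [ 0.59826658,  0.26247686, -0.7570885 ],
       [-0.69940155, -0.29003727, -0.65323491]]), 't': array([ 0.29562513, -0.19240899,  1.60355382])}
car_corner [(0.96, [0.603, -0.03, 0.006]), (0.54, [0.486, 0.192, 0.042])]
leaf_22_tab [(0
[... 535 characters left out ...]
6693123188, 'k1': -0.1781111289690639, 'R': array([[ 5.72713358e-03, -9.99983599e-01,  3.07363748e-05],
       [-9.91184194e-01, -5.68080600e-03, -1.32369262e-01],
       [ 1.32367266e-01,  7.27631036e-04, -9.91200473e-01]]), 't': array([-0.10099125,  0.50967185,  1.65843068])}
car_corner []
leaf_22_tab [(0.55, [0.481, 0.184, 0.039])]
leaf_26_tab [(0.54, [0.498, 0.268, 0.046]), (0.25, [0.503, 0.263, 0.013])]
leaf_30_tab [(0.89, [0.514, 0.351, 0.041])]
leaf_22_notch [(0.49, [0.554, 0.184, 0.01])]
leaf_26_notch [(0.53, [0.58, 0.261, 0.015])]
leaf_30_notch [(0.8, [0.597, 0.336, 0.012])]
pad [(0.6, [0.522, 0.273, -0.001])]
car [(0.82, [0.63, -0.074, 0.002])]
wheel [(0.55, [0.407, -0.04, 0.002])]
```

```bash
python3 - <<'E'
import cv2
a=cv2.imread('pics/top0.png');cv2.imwrite('pics/top0c.png',cv2.resize(a[150:420,100:460],None,fx=2.2,fy=2.2,interpolation=cv2.INTER_CUBIC))
E
```

```text
(no output)
```

View pics/scene0.png

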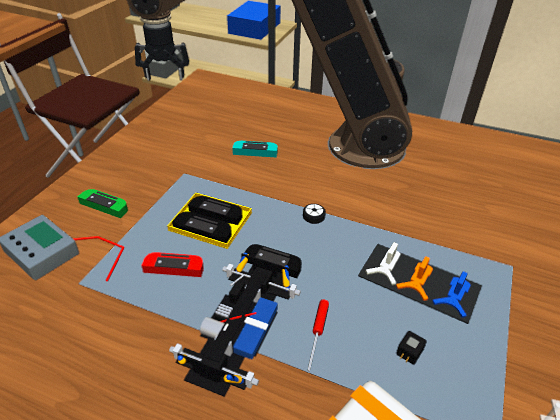

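View pics/top0c.png

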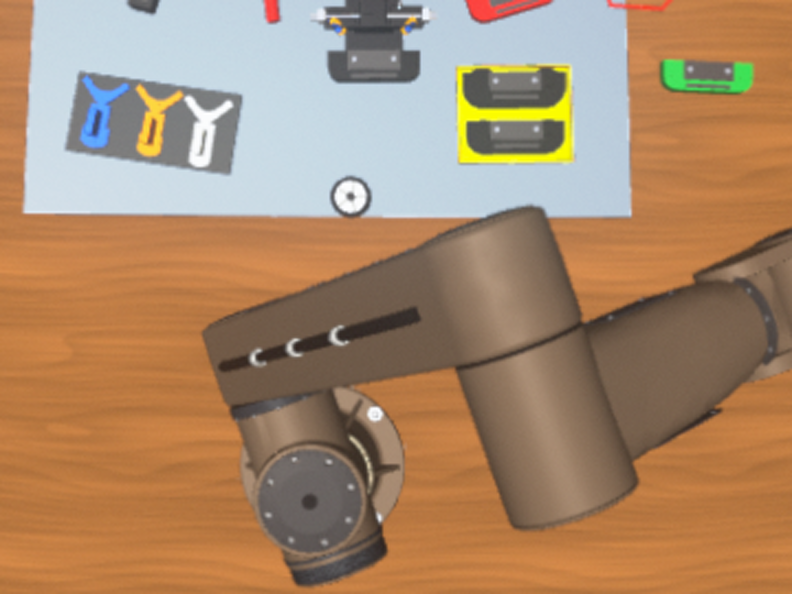

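The scene picture shows the car's black bumper at about (272,257), the tray with two spare bumpers at (210,218), and the white, orange and blue leaves at (385,262), (418,277) and (457,292). The red, green and turquoise bumpers are look-alikes. The only bumper that matters is the black one on the car's nose.

```bash
cat > h.py <<'E'
import numpy as np, json, cv2
from scipy.spatial.transform import Rotation as R
from bench import ctrl, eyes, spotter
def yaw(s=None):
    s=s or ctrl.get_state(); x=R.from_rotvec(s['ee_rot']).as_matrix()[:,0]; return np.arctan2(x[1],x[0])
def plan(p,yw,start=None,step=5.0,turn=.17):
    """print rows from start (pos,yaw) or the present pose to p (m), yaw yw, straight line"""
    s=ctrl.get_state(); a,ya=start or (s['tool_pos'],yaw(s)); a=np.array(a,float); d=np.array(p)-a
    dy=(yw-ya+np.pi)%(2*np.pi)-np.pi
    n=int(max(1,np.ceil(np.linalg.norm(d)*100/step),np.ceil(abs(dy)/turn))); rows=[]
    for i in range(n):
        c,k=np.cos(ya),np.sin(ya); v=d/n*100
        rows.append([round(c*v[0]+k*v[1],2),round(k*v[0]-c*v[1],2),round(-v[2],2),round(-dy/n,3)]); ya+=dy/n
    print(n,'rows'); [print(json.dumps([rows[i:i+5]])) for i in range(0,n,5)]
def st():
    s=ctrl.get_state(); print('t%.2f'%s['time'],np.round(s['tool_pos'],4),'yaw %.4f'%yaw(s),'F',np.round(s['contact_force'],2),'T',np.round(s['wrist_torque'],2),'w %.4f'%s['width'])
def ray(name,px,z,m=None):
    m=m or eyes.camera_model(name); f=210/np.tan(np.radians(m['vertical_fov']/2)); px=np.atleast_2d(px).astype(float)
    u=(px-[m['cx'],m['cy']])/f; v=u.copy()
    for _ in range(20): v=u/(1+m['k1']*(v**2).sum(1,keepdims=True))
    d=np.c_[v,np.ones(len(v))]@m['R']; o=-m['R'].T@m['t']; return o+d*((z-o[2])/d[:,2])[:,None]
def proj(name,X,m=None):
    m=m or eyes.camera_model(name); f=210/np.tan(np.radians(m['vertical_fov']/2)); c=np.atleast_2d(X)@m['R'].T+m['t']
    v=c[:,:2]/c[:,2:]; return v*(1+m['k1']*(v**2).sum(1,keepdims=True))*f+[m['cx'],m['cy']]
E
python3 - <<'E'
from h import *
m=eyes.camera_model('wrist'); s=ctrl.get_state(); r=R.from_rotvec(s['ee_rot']).as_matrix()
print(m['vertical_fov'],'cam in tool',r.T@(-m['R'].T@m['t']-s['tool_pos']),'fwd',r.T@m['R'][2],'right',r.T@m['R'][0])
for yw in(-.2,2.9):
  print(yw);plan([.47,-.02,.26],yw)
E
```

```text
70.63539790466224 cam in tool [ 0.07009416 -0.00041698 -0.12939817] fwd [-2.72485886e-01 -6.05853547e-04  9.62159589e-01] right [3.28277812e-04 9.99999685e-01 7.22649792e-04]
-0.2
12 rows
[[[3.46, -3.36, -0.12, 0.054], [3.27, -3.54, -0.12, 0.054], [3.07, -3.71, -0.12, 0.054], [2.87, -3.87, -0.12, 0.054], [2.66, -4.02, -0.12, 0.054]]]
[[[2.43, -4.16, -0.12, 0.054], [2.21, -4.29, -0.12, 0.054], [1.97, -4.4, -0.12, 0.054], [1.73, -4.5, -0.12, 0.054], [1.48, -4.59, -0.12, 0.054]]]
[[[1.23, -4.66, -0.12, 0.054], [0.98, -4.72, -0.12, 0.054]]]
2.9
15 rows
[[[2.77, -2.69, -0.1, -0.163], [3.17, -2.2, -0.1, -0.163], [3.48, -1.66, -0.1, -0.163], [3.7, -1.07, -0.1, -0.163], [3.83, -0.45, -0.1, -0.163]]]
[[[3.85, 0.18, -0.1, -0.163], [3.77, 0.8, -0.1, -0.163], [3.59, 1.4, -0.1, -0.163], [3.31, 1.97, -0.1, -0.163], [2.95, 2.48, -0.1, -0.163]]]
[[[2.51, 2.93, -0.1, -0.163], [2.0, 3.3, -0.1, -0.163], [1.43, 3.58, -0.1, -0.163], [0.83, 3.76, -0.1, -0.163], [0.21, 3.85, -0.1, -0.163]]]
```

```bash
python3 - <<'E'
from h import *
plan([.58,0.0,.24],-.2)
E
```

```text
13 rows
[[[4.02, -2.87, 0.04, 0.05], [3.87, -3.07, 0.04, 0.05], [3.71, -3.26, 0.04, 0.05], [3.55, -3.44, 0.04, 0.05], [3.37, -3.61, 0.04, 0.05]]]
[[[3.19, -3.78, 0.04, 0.05], [2.99, -3.93, 0.04, 0.05], [2.79, -4.07, 0.04, 0.05], [2.59, -4.21, 0.04, 0.05], [2.37, -4.33, 0.04, 0.05]]]
[[[2.15, -4.45, 0.04, 0.05], [1.93, -4.55, 0.04, 0.05], [1.7, -4.64, 0.04, 0.05]]]
```

```bash
python3 -m inch '[[[4.0,-2.9,0.04,0.05],[3.9,-3.1,0.04,0.05],[3.7,-3.3,0.04,0.05],[3.5,-3.4,0.04,0.05],[3.4,-3.6,0.04,0.05]]]' >/dev/null
python3 -m inch '[[[3.2,-3.8,0.04,0.05],[3.0,-3.9,0.04,0.05],[2.8,-4.1,0.04,0.05],[2.6,-4.2,0.04,0.05],[2.4,-4.3,0.04,0.05]]]' >/dev/null
python3 -m inch '[[[2.2,-4.4,0.04,0.05],[1.9,-4.5,0.04,0.05],[1.7,-4.6,0.04,0.05],[0,0,0,0]]]'
python3 - <<'E'
from h import *
st(); print(ctrl.get_state()['joints'])
im,d=eyes.capture('wrist');m=eyes.camera_model('wrist');cv2.imwrite('pics/w1.png',im[...,::-1])
import pickle;pickle.dump((im,d,m),open('w1.pkl','wb'))
for q in("car_corner","leaf_22_tab","leaf_26_tab","leaf_30_tab","leaf_22_notch","leaf_26_notch","leaf_30_notch","pad","car"):
    r=spotter.tip_of('wrist',q);print(q,[(round(a['p'],2),np.round(a['centre'],4).tolist()) for a in r[:2]])
st()
E
```

```text
time: 2.85
tool_pos: [0.5814, 0.0012, 0.2398]
ee_rot: [-3.126, 0.311, -0.0]
contact_force: [-0.1, 0.4, -1.0]
width: 0.0853
t2.85 [0.5814 0.0012 0.2398] yaw -0.1983 F [-0.06  0.4  -1.04] T [-0.03 -0.05 -0.  ] w 0.0853
[-1.11523346e-01  4.34481469e-01  1.67534382e+00  1.87549891e-04
  1.03156978e+00  1.65743357e+00]
car_corner []
leaf_22_tab [(0.81, [0.4822, 0.1906, 0.0434])]
leaf_26_tab [(0.88, [0.5, 0.2709, 0.044])]
leaf_30_tab [(0.98, [0.5151, 0.3517, 0.0406])]
leaf_22_notch []
leaf_26_notch [(0.8, [0.5752, 0.2534, 0.0109])]
leaf_30_notch []
pad [(0.69, [0.5162, 0.2646, 0.0034])]
car [(0.89, [0.6283, -0.0747, -0.0015])]
t3.35 [ 0.5804 -0.0018  0.2402] yaw -0.2020 F [ 0.32 -0.04  0.35] T [-0.02 -0.02  0.02] w 0.0854
```

View pics/w1.png

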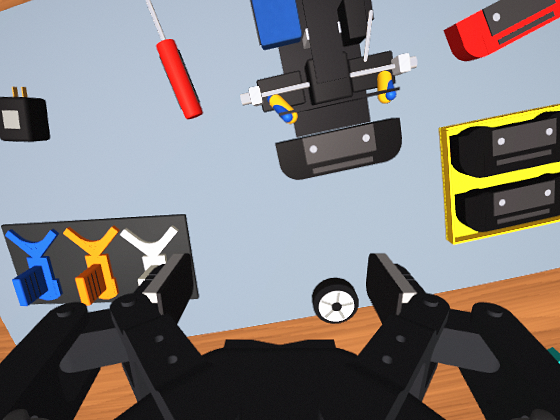

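The wrist picture shows the bumper at (340,150), its gauge-pad-side corner at about (283,160), and the leaves at bottom left. Next I'll measure the bumper and leaves from the depth image.

```bash
cat >> h.py <<'E'
def cloud(name,im,d,m):
    f=210/np.tan(np.radians(m['vertical_fov']/2)); v,u=np.mgrid[:420,:560]; a=np.stack([(u-m['cx'])/f,(v-m['cy'])/f],-1); b=a
    for _ in range(15): b=a/(1+m['k1']*(b**2).sum(-1,keepdims=True))
    P=np.concatenate([b,np.ones((420,560,1))],-1)*d[...,None]; P=(P-m['t'])@m['R']; P[d==0]=np.nan; return P
E
python3 - <<'E'
from h import *
import pickle
st();im,d=eyes.capture('wrist');m=eyes.camera_model('wrist');pickle.dump((im,d,m),open('w1.pkl','wb'))
P=cloud('wrist',im,d,m); hsv=cv2.cvtColor(im,cv2.COLOR_RGB2HSV)
mat=P[(P[...,0]>.45)&(P[...,0]<.55)&(P[...,1]>0)&(P[...,1]<.1)]; print('mat z',np.nanmedian(mat[:,2]))
# bumper: above mat, in front of the car
u,v=np.meshgrid(np.arange(560),np.arange(420)); roi=(u>262)&(u<412)&(v>110)&(v<190)
B=roi&(P[...,2]>.022)&(P[...,2]<.034)
q=P[B]; print('bump z',np.median(q[:,2]),len(q))
xy=(q[:,:2]*1000).astype(np.float32); print('rect',cv2.minAreaRect(xy)); np.save('b.npy',q)
h=cv2.convexHull(xy)[:,0]; print(np.round(h,1).tolist())
for n,lo,hi in(('white',None,None),('orange',(5,120,60),(22,255,255)),('blue',(100,120,40),(125,255,255))):
    if lo is None: k=(hsv[...,1]<50)&(hsv[...,2]>110)
    else: k=cv2.inRange(hsv,lo,hi)>0
    k&=(v>200)&(u<190)&np.isfinite(P[...,0])
    t=k&(P[...,2]>.048)&(P[...,2]<.062); pl=k&(P[...,2]>.008)&(P[...,2]<.02)
    for nm,w in(('tab',t),('plate',pl)):
        Q=P[w]
        if len(Q)>5: print(n,nm,len(Q),np.round(np.median(Q,0),4),cv2.minAreaRect((Q[:,:2]*1000).astype(np.float32)))
E
```

```text
t3.35 [ 0.5804 -0.0018  0.2402] yaw -0.2020 F [ 0.32 -0.04  0.35] T [-0.02 -0.02  0.02] w 0.0854
mat z 0.003610328676287053
bump z 0.030125737200704744 4894
rect ((605.5509033203125, -72.82527160644531), (46.86345291137695, 141.77052307128906), 0.9139914512634277)
[[630.0999755859375, -143.3000030517578], [628.7000122070312, -53.70000076293945], [628.0999755859375, -23.700000762939453], [628.0, -16.899999618530273], [627.7999877929688, -7.599999904632568], [627.7000122070312, -1.600000023841858], [626.9000244140625, -1.600000023841858], [616.5, -1.7999999523162842], [606.0999755859375, -1.899999976158142], [602.2999877929688, -2.299999952316284], [598.7000122070312, -2.799999952316284], [594.9000244140625, -4.300000190734863], [593.2999877929688, -5.199999809265137], [587.5999755859375, -8.800000190734863], [586.4000244140625, -10.899999618530273], [584.5999755859375, -14.100000381469727], [582.9000244140625, -21.0], [582.5, -23.299999237060547], [581.9000244140625, -26.700000762939453], [582.7999877929688, -117.30000305175781], [582.9000244140625, -122.30000305175781], [583.59997558
[... 534 characters left out ...]
5)
white plate 1003 [0.5321 0.1881 0.0157] ((519.0773315429688, 274.0575256347656), (251.41766357421875, 126.26512908935547), 82.06597900390625)
orange tab 348 [0.5044 0.2653 0.055 ] ((502.2142333984375, 268.2641296386719), (13.64319896697998, 40.381805419921875), 79.67523193359375)
orange plate 1206 [0.5293 0.2629 0.0156] ((514.7665405273438, 270.09869384765625), (80.52525329589844, 117.74755859375), 79.38713836669922)
blue tab 354 [0.5161 0.352  0.0554] ((515.0261840820312, 354.2354736328125), (13.925342559814453, 40.23782730102539), 78.13494873046875)
blue plate 1416 [0.5447 0.3471 0.0158] ((530.6829223632812, 352.2698059082031), (83.87367248535156, 113.49591827392578), 85.37568664550781)
```

Depth gives a bumper width of about 142 mm and a depth of about 47 mm, which points to r = 22 mm. I'll try the white leaf first and confirm by touch.

```bash
python3 - <<'E'
from h import *
plan([.484,0.187,.15],-.165,step=5.5)
E
```

```text
5 rows
[[[-2.65, -3.31, 1.8, -0.007], [-2.62, -3.33, 1.8, -0.007], [-2.6, -3.35, 1.8, -0.007], [-2.57, -3.37, 1.8, -0.007], [-2.55, -3.39, 1.8, -0.007]]]
```

```bash
python3 -m inch '[[[-2.6,-3.3,1.8,-0.007],[-2.6,-3.3,1.8,-0.007],[-2.6,-3.4,1.8,-0.007],[-2.6,-3.4,1.8,-0.007],[-2.6,-3.4,1.8,-0.007]]]' 0.2 40 >/dev/null;python3 -m inch '[[[0,0,0,0],[0,0,0,0],[0,0,0,0]]]'
python3 - <<'E'
from h import *
import pickle
st();im,d=eyes.capture('wrist');m=eyes.camera_model('wrist');cv2.imwrite('pics/w2.png',im[...,::-1])
pickle.dump((im,d,m),open('w2.pkl','wb'))
P=cloud('wrist',im,d,m); hsv=cv2.cvtColor(im,cv2.COLOR_RGB2HSV)
k=(hsv[...,1]<60)&(hsv[...,2]>110)&(P[...,2]>.046)&(P[...,2]<.064)&(abs(P[...,1]-.187)<.035)
n,l,s,c=cv2.connectedComponentsWithStats(k.astype(np.uint8)); i=1+np.argmax(s[1:,4]); Q=P[l==i]
print(s[i],np.round(np.median(Q,0),4),cv2.minAreaRect((Q[:,:2]*1000).astype(np.float32)))
for q in("leaf_22_tab","leaf_22_notch"):
    r=spotter.tip_of('wrist',q);print(q,[(round(a['p'],2),np.round(a['centre'],4).tolist()) for a in r[:2]])
E
```

```text
time: 4.4
tool_pos: [0.4848, 0.1872, 0.1505]
ee_rot: [-3.13, 0.263, -0.002]
contact_force: [1.2, -0.3, -0.3]
width: 0.0514
t4.40 [0.4848 0.1872 0.1505] yaw -0.1674 F [ 1.17 -0.33 -0.33] T [-0.04 -0.03  0.05] w 0.0514
[269 185  17  51 760] [0.4876 0.1894 0.0553] ((485.996337890625, 189.63873291015625), (12.559103965759277, 39.97417449951172), 82.45886993408203)
leaf_22_tab [(0.62, [0.4834, 0.1891, 0.0426])]
leaf_22_notch []
```

View pics/w2.png

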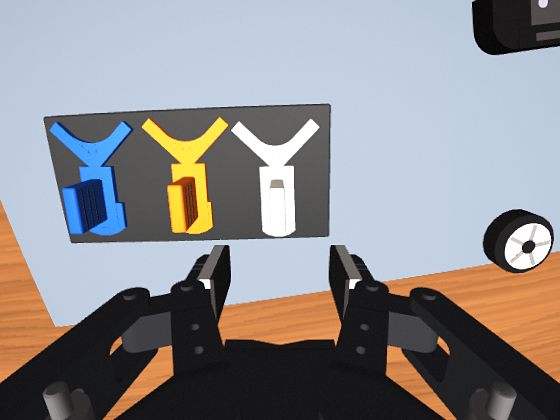

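The picture shows the white tab at (277,205) between the open jaws, with the notch pointing away. Its measured size, 40 × 12.6 mm, and top height of 55 mm agree with the description.

```bash
python3 - <<'E'
from h import *
plan([.486,0.1896,.036],-.1316)
E
```

```text
3 rows
[[[0.04, -0.08, 3.81, -0.012], [0.04, -0.08, 3.81, -0.012], [0.04, -0.08, 3.81, -0.012]]]
```

```bash
python3 -m inch '[[[0.06,-0.12,3.0,-0.018],[0.06,-0.12,3.0,-0.018],[0,0,2.9,0],[0,0,2.5,0],[0,0,0,0]]]' >/dev/null
python3 -m inch '[[[0,0,0,0],[0,0,0,0],[0,0,0,0],[0,0,0,0]]]' -1 40
python3 - <<'E'
from h import *
st()
c=np.array([.6043,-.0238]);b=-.771; D=np.array([np.cos(b),np.sin(b)])
p=c-D*(.0711+.035); print(p); s=ctrl.get_state(); a=s['tool_pos'].copy(); a[2]+=.06
plan([p[0],p[1],a[2]],b,start=(a,yaw(s)))
E
```

```text
time: 5.68
tool_pos: [0.4861, 0.1902, 0.0372]
ee_rot: [-3.134, 0.204, -0.003]
contact_force: [-0.3, -0.9, 7.9]
width: 0.0116
t5.67 [0.4861 0.1902 0.0372] yaw -0.1302 F [-0.35 -0.94  7.91] T [-0.14  0.12  0.03] w 0.0116
[0.52820358 0.05013608]
4 rows
[[[1.5, 3.34, -0.0, 0.16], [2.01, 3.05, -0.0, 0.16], [2.47, 2.69, -0.0, 0.16], [2.87, 2.27, -0.0, 0.16]]]
```

```bash
python3 -m inch '[[[0,0,-1,0],[0,0,-2.5,0],[0,0,-2.5,0]]]' 
python3 -m inch '[[[1.2,2.7,0,0.128],[1.5,2.5,0,0.128],[1.8,2.3,0,0.128],[2.1,2.0,0,0.128],[2.4,1.7,0,0.128]]]' >/dev/null
python3 -m inch '[[[0,0,0,0],[0,0,0,0],[0,0,0,0]]]'
python3 - <<'E'
from h import *
st();im,d=eyes.capture('wrist');m=eyes.camera_model('wrist');cv2.imwrite('pics/w3.png',im[...,::-1])
P=cloud('wrist',im,d,m); hsv=cv2.cvtColor(im,cv2.COLOR_RGB2HSV); s=ctrl.get_state()
k=(hsv[...,1]<60)&(hsv[...,2]>110)&(P[...,2]>.04)&(P[...,2]<.085)
r=R.from_rotvec(s['ee_rot']).as_matrix(); T=(P-s['tool_pos'])@r
k&=(T[...,0]>.03)&(T[...,0]<.09)&(abs(T[...,1])<.045)
print('tool-frame plate',k.sum(),[np.round(np.nanpercentile(T[k][:,i],[2,50,98]),4).tolist() for i in range(3)])
rect=cv2.minAreaRect((T[k][:,:2]*1000).astype(np.float32));print(rect)
for sg in(1,-1):
    q=T[k&(T[...,1]*sg>.02)]; print(sg,len(q),np.round(q[:,0].max(),4),np.round(abs(q[:,1]).max(),4),np.round(np.median(q[:,2]),4))
E
```

```text
time: 6.05
tool_pos: [0.4855, 0.1902, 0.0973]
ee_rot: [3.135, -0.204, 0.0]
contact_force: [-0.8, 0.3, -0.8]
width: 0.0117
time: 7.05
tool_pos: [0.5274, 0.0508, 0.0963]
ee_rot: [2.913, -1.177, 0.0]
contact_force: [0.1, -0.4, -0.6]
width: 0.0111
t7.05 [0.5274 0.0508 0.0963] yaw -0.7682 F [ 0.11 -0.38 -0.6 ] T [ 0.    0.03 -0.  ] w 0.0111
tool-frame plate 4337 [[0.0308, 0.0494, 0.0673], [-0.0345, -0.001, 0.0326], [0.0202, 0.0215, 0.0253]]
((49.88423156738281, -0.9010200500488281), (76.30061340332031, 39.75731658935547), 89.97991180419922)
1 812 0.0698 0.0372 0.0216
-1 926 0.0698 0.0391 0.0215
```

View pics/w3.png

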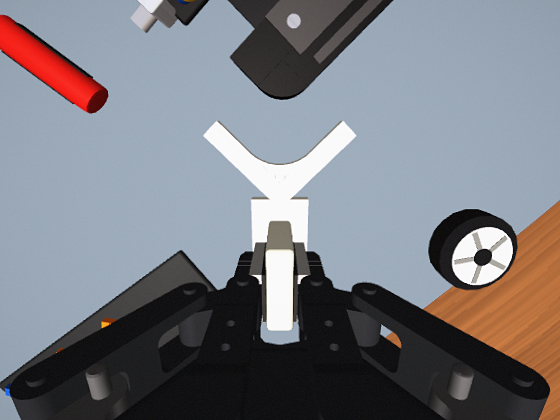

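The picture shows the leaf held straight, with its notch at (280,165), facing the bumper corner at (282,95). I'll measure the corner in the tool frame from this same view.

```bash
cat > corner.py <<'E'
from h import *
st();im,d=eyes.capture('wrist');m=eyes.camera_model('wrist');s=ctrl.get_state()
P=cloud('wrist',im,d,m); r=R.from_rotvec(s['ee_rot']).as_matrix(); T=(P-s['tool_pos'])@r
k=(P[...,2]>.022)&(P[...,2]<.034)&(P[...,0]>.57)&(P[...,0]<.626)&(P[...,1]<.01)&(P[...,1]>-.15)&(im.max(-1)<120)
print('n',k.sum(),'z',np.median(P[k][:,2]))
h=cv2.convexHull((T[k][:,:2]*1000).astype(np.float32))[:,0]
Pw=P[k][:,:2]; hw=cv2.convexHull((Pw*1000).astype(np.float32))[:,0]
# supporting distance along directions: faces' extreme points
for a in(1.0,):
    n1=np.array([-.999,-.014*a]);n2=np.array([-.014*a,.9999])
    f=(hw@n1).max();g=(hw@n2).max();n3=(n1+n2)/np.hypot(*(n1+n2));b=(hw@n3).max()
    # b=f'.. corner: distance from sharp vertex to arc along bisector = r(sqrt2-1)
    V=np.linalg.solve(np.array([n1,n2]),[f,g]); gap=V@n3-b; rr=gap/(2**.5-1)
    print('vertex',V,'r est',rr,'centre for r22',V-22*(n1+n2),'r26',V-26*(n1+n2))
    for rad in(22,26,30):
        C=(V-rad*(n1+n2))/1000; print(rad,'centre in tool',np.round((np.r_[C,.03]-s['tool_pos'])@r*1000,1))
E
python3 corner.py
```

```text
t7.10 [0.5274 0.0508 0.0962] yaw -0.7684 F [ 0.05  0.12 -1.04] T [0.   0.01 0.01] w 0.0114
n 8550 z 0.02997791241561225
vertex [580.99282256  -2.11619668] r est 22.939704455423023 centre for r22 [603.27882256 -23.80599668] r26 [607.33082256 -27.74959668]
22 centre in tool [106.3   0.8  66.2]
26 centre in tool [112.    0.8  66.2]
30 centre in tool [117.6   0.9  66.2]
```

```bash
python3 -m inch '[[[0,0.15,2.5,0],[0,0,2.5,0],[0,0,1.35,0],[0,0,0,0]]]'
python3 -m inch '[[[1.0,0,0,0],[1.0,0,0,0],[0.8,0,0,0],[0,0,0,0],[0,0,0,0]]]'
python3 -c "
from h import *
st();im,d=eyes.capture('wrist');m=eyes.camera_model('wrist');cv2.imwrite('pics/w4.png',im[...,::-1][:300,130:430])"; python3 corner.py
```

```text
time: 7.65
tool_pos: [0.5264, 0.0492, 0.032]
ee_rot: [2.912, -1.179, -0.001]
contact_force: [0.9, -0.3, -0.2]
width: 0.0115
time: 8.28
tool_pos: [0.5465, 0.0294, 0.0326]
ee_rot: [2.911, -1.18, -0.0]
contact_force: [-0.2, -0.1, -0.4]
width: 0.0113
t8.28 [0.5465 0.0294 0.0326] yaw -0.7704 F [-0.2  -0.13 -0.38] T [-0.01 -0.    0.02] w 0.0113
t8.32 [0.5465 0.0295 0.0326] yaw -0.7702 F [ 0.22 -0.11  0.08] T [ 0.04 -0.01 -0.02] w 0.0115
n 19818 z 0.03020050272749615
vertex [581.04096139  -2.39863398] r est 23.042796474549522 centre for r22 [603.32696139 -24.08843398] r26 [607.37896139 -28.03203398]
22 centre in tool [78.1 -1.1  2.6]
26 centre in tool [83.8 -1.1  2.6]
30 centre in tool [89.4 -1.1  2.6]
```

View pics/w4.png

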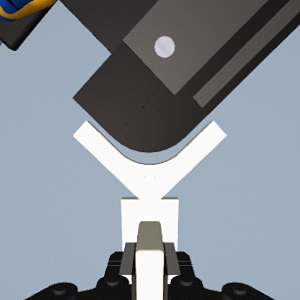

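The crop shows a symmetrical gap of even width between notch and corner, about 8 mm. I'll close it slowly and watch the force.

```bash
python3 -m inch '[[[0.2,0,0,0],[0.2,0,0,0],[0,0,0,0]]]'
python3 -m inch '[[[0.1,0,0,0],[0,0,0,0]]]'
python3 -m inch '[[[0.1,0,0,0],[0,0,0,0]]]'
python3 -c "
from h import *
st()"
```

```text
time: 8.75
tool_pos: [0.5497, 0.0266, 0.0326]
ee_rot: [2.911, -1.18, 0.0]
contact_force: [-0.3, 0.4, -0.7]
width: 0.0112
time: 9.0
tool_pos: [0.5503, 0.0259, 0.0326]
ee_rot: [2.911, -1.18, 0.0]
contact_force: [-0.1, -0.6, -1.0]
width: 0.0114
time: 9.25
tool_pos: [0.551, 0.0252, 0.0326]
ee_rot: [2.911, -1.18, 0.0]
contact_force: [0.1, 0.2, -1.1]
width: 0.0115
t9.25 [0.551  0.0252 0.0326] yaw -0.7702 F [ 0.12  0.25 -1.14] T [0.05 0.02 0.01] w 0.0115
```

```bash
python3 -m inch '[[[0,0,0.1,0],[0,0,0,0]]]'
for i in 1; do python3 -m inch '[[[0.05,0,0.03,0],[0,0,0,0]]]'; python3 -m inch '[[[0.05,0,0,0],[0,0,0,0]]]' ; done | grep -v rot
python3 -c "
from h import *
st()"
```

```text
time: 9.5
tool_pos: [0.5509, 0.0252, 0.0315]
ee_rot: [2.911, -1.18, -0.0]
contact_force: [-0.1, -0.3, 0.2]
width: 0.0118
time: 9.75
tool_pos: [0.5514, 0.0249, 0.0313]
contact_force: [0.9, 0.9, -0.3]
width: 0.0116
time: 10.0
tool_pos: [0.5518, 0.0245, 0.0313]
contact_force: [-0.3, -0.4, 0.1]
width: 0.0115
t10.00 [0.5518 0.0245 0.0313] yaw -0.7702 F [-0.27 -0.38  0.07] T [-0.02  0.03 -0.  ] w 0.0115
```

```bash
python3 -m inch '[[[0.04,0,0,0],[0,0,0,0]]]' | grep -v rot; python3 -m inch '[[[0.04,0,0,0],[0,0,0,0]]]'  | grep -v rot
python3 -c "
from h import *
st();im,d=eyes.capture('wrist');m=eyes.camera_model('wrist');cv2.imwrite('pics/w5.png',cv2.resize(im[60:260,180:380,::-1],None,fx=3,fy=3,interpolation=cv2.INTER_CUBIC));st()"
```

```text
time: 10.25
tool_pos: [0.552, 0.0242, 0.0313]
contact_force: [0.5, -0.3, -0.5]
width: 0.0109
time: 10.5
tool_pos: [0.5522, 0.0241, 0.0312]
contact_force: [0.8, 0.8, -0.0]
width: 0.0113
t10.50 [0.5522 0.0241 0.0312] yaw -0.7702 F [ 0.81  0.76 -0.01] T [0.24 0.07 0.04] w 0.0113
t10.55 [0.5522 0.0241 0.0312] yaw -0.7701 F [-0.05  1.64  0.21] T [0.15 0.09 0.04] w 0.0115
```

View pics/w5.png

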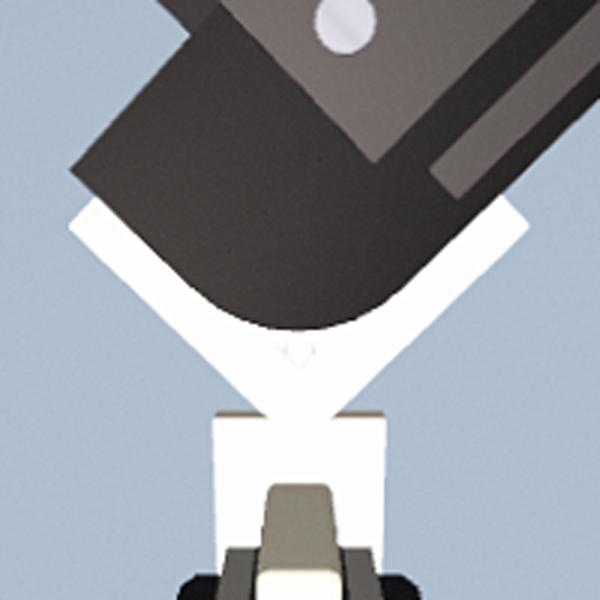

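```bash
for i in 1 2 3; do :; done; python3 -m inch '[[[0.03,0,0,0],[0,0,0,0]]]' | grep -v rot; python3 -m inch '[[[0.03,0,0,0],[0,0,0,0]]]'  | grep -v rot
python3 -c "
from h import *
for i in range(3): st();eyes.capture('wrist')"
```

```text
time: 10.8
tool_pos: [0.5523, 0.024, 0.0312]
contact_force: [-1.3, 3.2, 0.9]
width: 0.0115
time: 11.05
tool_pos: [0.5523, 0.0238, 0.0313]
contact_force: [-2.4, 5.1, 1.1]
width: 0.0114
t11.05 [0.5523 0.0238 0.0313] yaw -0.7700 F [-2.37  5.08  1.06] T [0.85 0.4  0.23] w 0.0114
t11.10 [0.5523 0.0238 0.0312] yaw -0.7700 F [-3.66  5.32  0.89] T [0.85 0.44 0.2 ] w 0.0114
t11.15 [0.5523 0.0238 0.0312] yaw -0.7699 F [-2.39  5.16  0.58] T [0.77 0.39 0.14] w 0.0115
```

Contact shows on both faces. The fixed corner centre, worked out from the bumper's midline and rear face, is (0.6045, -0.0238). The touched notch centre is (0.6033, -0.0250), so it is home within about 1 mm along the bisector; a 26 mm corner would have stopped this leaf 5.7 mm short. Next I'll even out the push between the faces and set the leaf on the mat.

```bash
python3 -m inch '[[[-0.08,-0.04,0,0],[0,0,0.04,0],[0,0,0,0]]]' | grep -v rot;  python3 -m inch '[[[0,0,0.04,0],[0,0,0,0]]]' | grep -v rot
python3 -c "
from h import *
for i in range(2): st();eyes.capture('wrist')"
```

```text
time: 11.58
tool_pos: [0.5525, 0.0242, 0.0308]
contact_force: [0.4, -1.0, -0.2]
width: 0.0115
time: 11.82
tool_pos: [0.5526, 0.0242, 0.0308]
contact_force: [-1.4, -1.8, 4.7]
width: 0.0113
t11.82 [0.5526 0.0242 0.0308] yaw -0.7704 F [-1.36 -1.85  4.73] T [-0.19  0.2  -0.02] w 0.0113
t11.88 [0.5526 0.0242 0.0307] yaw -0.7703 F [-0.99 -1.28  5.28] T [-0.24  0.25 -0.08] w 0.0116
```

```bash
python3 -m inch '[[[0.03,0,-0.03,0],[0.02,0,0,0],[0,0,0,0]]]' | grep -v rot;  python3 -m inch '[[[0.03,0,0,0],[0,0,0,0]]]' | grep -v rot
python3 -c "
from h import *
for i in range(3): st();eyes.capture('wrist')"
```

```text
time: 12.3
tool_pos: [0.5526, 0.0242, 0.0308]
contact_force: [-2.0, 1.2, 3.6]
width: 0.0113
time: 12.55
tool_pos: [0.5526, 0.0242, 0.0308]
contact_force: [-2.9, 3.4, 4.0]
width: 0.0114
t12.55 [0.5526 0.0242 0.0308] yaw -0.7702 F [-2.95  3.37  4.04] T [ 0.62  0.59 -0.06] w 0.0114
t12.60 [0.5526 0.0242 0.0308] yaw -0.7701 F [-4.09  3.97  4.96] T [ 0.67  0.5  -0.13] w 0.0114
t12.65 [0.5526 0.0242 0.0308] yaw -0.7701 F [-3.83  3.58  4.99] T [ 0.59  0.51 -0.09] w 0.0111
```

```bash
python3 -m inch '[[[0.02,0,-0.03,0],[0,0,0,0],[0,0,0,0]]]' | grep -v rot
python3 -c "
from h import *
for i in range(4): st();eyes.capture('wrist')"
```

```text
time: 13.08
tool_pos: [0.5526, 0.0241, 0.0308]
contact_force: [-3.1, 5.2, 0.8]
width: 0.0113
t13.07 [0.5526 0.0241 0.0308] yaw -0.7701 F [-3.06  5.19  0.8 ] T [ 0.77  0.48 -0.02] w 0.0113
t13.12 [0.5526 0.0241 0.0308] yaw -0.7701 F [-3.7   4.4   1.49] T [ 0.77  0.5  -0.04] w 0.0116
t13.18 [0.5526 0.0241 0.0308] yaw -0.7702 F [-3.66  4.26  2.32] T [ 0.8   0.5  -0.02] w 0.0112
t13.22 [0.5526 0.0241 0.0308] yaw -0.7700 F [-3.6   4.23  1.9 ] T [ 0.75  0.5  -0.06] w 0.0113
```

```bash
P='from h import *
for i in range(3): st();eyes.capture("wrist")'
python3 -m inch '[[[0,0,0,0.012],[0,0,0,0]]]' >/dev/null; python3 -c "$P"
python3 -m inch '[[[0,0,0,-0.024],[0,0,0,0]]]' >/dev/null; python3 -c "$P"
python3 -m inch '[[[0,0,0,0.012],[0,0,0,0]]]' >/dev/null
python3 -m inch '[[[0.02,0,0,0],[0,0,0,0],[0,0,0,0],[0,0,0,0],[0,0,0,0]]]' >/dev/null; python3 -c "$P"
python3 -m inch '[[[0,0,0,0],[0,0,0,0],[0,0,0,0],[0,0,0,0]]]' >/dev/null;python3 -c "$P"
```

```text
t13.53 [0.5527 0.0243 0.0308] yaw -0.7813 F [-3.19  6.39  2.06] T [1.1  0.42 0.4 ] w 0.0116
t13.57 [0.5527 0.0243 0.0308] yaw -0.7812 F [-2.4   7.08  1.46] T [1.19 0.35 0.35] w 0.0114
t13.62 [0.5527 0.0243 0.0308] yaw -0.7811 F [-2.51  6.55  1.83] T [1.1  0.37 0.39] w 0.0115
t13.93 [0.5522 0.024  0.0308] yaw -0.7585 F [-4.42  3.75  2.98] T [ 0.52  0.78 -0.35] w 0.0117
t13.97 [0.5523 0.024  0.0308] yaw -0.7587 F [-4.05  2.99  4.25] T [ 0.49  0.78 -0.35] w 0.0119
t14.03 [0.5522 0.024  0.0308] yaw -0.7588 F [-5.44  3.56  2.56] T [ 0.51  0.78 -0.35] w 0.0116
t14.95 [0.5525 0.024  0.0308] yaw -0.7699 F [-4.49  4.61  1.98] T [0.78 0.68 0.08] w 0.0121
t15.00 [0.5525 0.024  0.0308] yaw -0.7699 F [-5.49  4.79  2.93] T [0.8  0.69 0.08] w 0.0114
t15.05 [0.5525 0.024  0.0308] yaw -0.7699 F [-5.37  4.59  3.2 ] T [0.8  0.72 0.06] w 0.0114
t15.60 [0.5525 0.024  0.0308] yaw -0.7699 F [-5.11  5.18  2.92] T [0.81 0.7  0.06] w 0.0116
t15.65 [0.5525 0.024  0.0308] yaw -0.7698 F [-5.01  4.97  2.98] T [0.75 0.72 0.03] w 0.0115
t15.70 [0.5525 0.024  0.0308] yaw -0.7699 F [-5.16  4.79  2.39] T [0.82 0.7  0.12] w 0.0117
```

```bash
python3 -m inch '[[[0,0,0,0],[0,0,0,0],[0,0,0,0],[0,0,0,0]]]' -0.3
python3 -m inch '[[[0,0,-1.0,0],[0,0,-2.5,0],[0,0,-3,0],[0,0,-1,0],[0,0,0,0]]]'
python3 - <<'E'
from h import *
st();im,d=eyes.capture('wrist');m=eyes.camera_model('wrist');s=ctrl.get_state();st()
cv2.imwrite('pics/w6.png',cv2.resize(im[40:260,160:400,::-1],None,fx=2.6,fy=2.6,interpolation=cv2.INTER_CUBIC))
P=cloud('wrist',im,d,m); hsv=cv2.cvtColor(im,cv2.COLOR_RGB2HSV)
w=(hsv[...,1]<60)&(hsv[...,2]>110)&(abs(P[...,0]-.56)<.06)&(abs(P[...,1]-.02)<.06)
t=P[w&(P[...,2]>.044)&(P[...,2]<.056)]; pl=P[w&(P[...,2]>.005)&(P[...,2]<.014)]
print(len(t),np.median(t,0),cv2.minAreaRect((t[:,:2]*1000).astype(np.float32)),'plate z',len(pl),np.percentile(pl[:,2],[2,50,98]))
A=np.c_[pl[:,:2],np.ones(len(pl))];print('plane',np.linalg.lstsq(A,pl[:,2],rcond=None)[0])
E
python3 corner.py
```

```text
time: 16.25
tool_pos: [0.5534, 0.0235, 0.0311]
ee_rot: [2.911, -1.18, 0.0]
contact_force: [0.5, 0.1, 0.4]
width: 0.0299
time: 16.88
tool_pos: [0.5534, 0.0236, 0.1066]
ee_rot: [-2.911, 1.18, -0.002]
contact_force: [0.8, 0.3, 0.0]
width: 0.03
t16.88 [0.5534 0.0236 0.1066] yaw -0.7702 F [0.82 0.26 0.03] T [0.02 0.   0.03] w 0.0300
t16.93 [0.5531 0.0236 0.1058] yaw -0.7702 F [-0.33 -0.2   0.2 ] T [-0.    0.01 -0.01] w 0.0295
962 [0.55346018 0.02393201 0.04878079] ((552.2698364257812, 24.762588500976562), (11.915879249572754, 39.163352966308594), 46.50198745727539) plate z 3221 [0.00729437 0.00888548 0.01036842]
plane [ 0.00128964 -0.00268478  0.00816543]
t16.93 [0.5531 0.0236 0.1058] yaw -0.7702 F [-0.33 -0.2   0.2 ] T [-0.    0.01 -0.01] w 0.0295
n 12484 z 0.029844648378456413
vertex [581.13073683  -2.54430573] r est 22.03987527593616 centre for r22 [603.41673683 -24.23410573] r26 [607.46873683 -28.17770573]
22 centre in tool [69.6 -0.9 75.4]
26 centre in tool [75.3 -0.8 75.4]
30 centre in tool [80.9 -0.8 75.4]
```

View pics/w6.png

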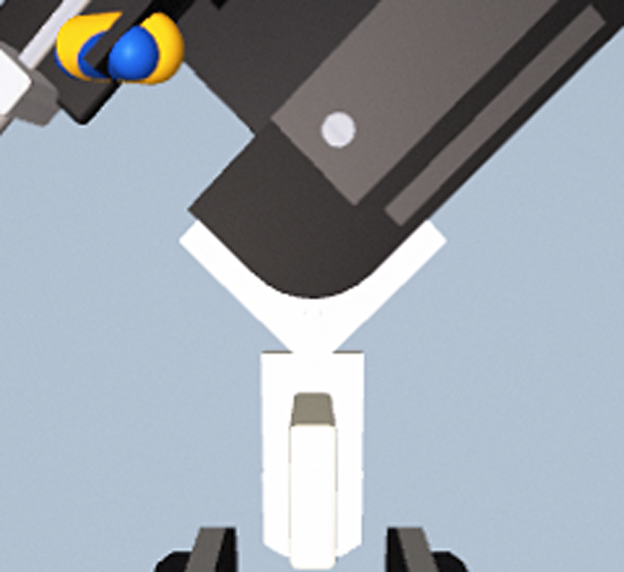

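The crop shows the white leaf let go and seated around the corner. Plate top at 8.9 mm means it lies flat on the mat. One view from behind the leaf will show any gap at the joint.

```bash
python3 -m inch '[[[-2.5,0,-0.5,0],[-2.5,0,-0.5,0],[0,0,0,0],[0,0,0,0]]]'
python3 - <<'E'
from h import *
im,d=eyes.capture('wrist');m=eyes.camera_model('wrist')
u=proj('wrist',[[.5885,-.0092,.012]],m)[0].astype(int);print(u)
y=max(0,u[1]-60);x=u[0]-80
cv2.imwrite('pics/w7.png',cv2.resize(im[y:y+110,x:x+160,::-1],None,fx=5,fy=5,interpolation=cv2.INTER_CUBIC))
im,d=eyes.capture('scene')
for q in("leaf_26_tab","leaf_30_tab","leaf_22_tab","wheel"):
    r=spotter.tip_of('scene',q);print(q,[(round(a['p'],2),np.round(a['centre'],4).tolist()) for a in r[:2]])
cv2.imwrite('pics/s2.png',im[180:360,150:500,::-1])
E
```

```text
time: 17.48
tool_pos: [0.5177, 0.0585, 0.116]
ee_rot: [-2.912, 1.179, -0.001]
contact_force: [0.1, 0.5, -0.7]
width: 0.0299
[279  82]
leaf_26_tab [(0.74, [0.5026, 0.2686, 0.0409])]
leaf_30_tab [(0.95, [0.5155, 0.3538, 0.0405]), (0.49, [0.7124, 0.2832, 0.0012])]
leaf_22_tab [(0.8, [0.5529, 0.0289, 0.0376])]
wheel [(0.81, [0.4033, -0.0377, -0.0])]
```

View pics/w7.png

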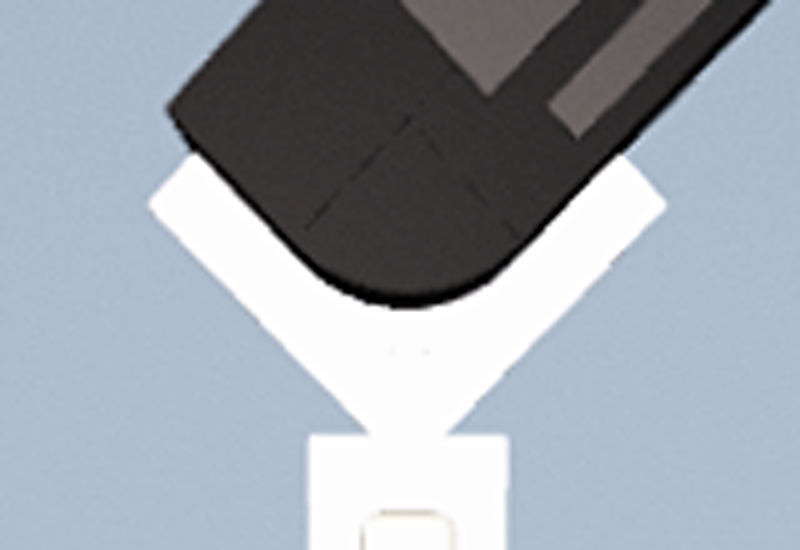

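View pics/s2.png

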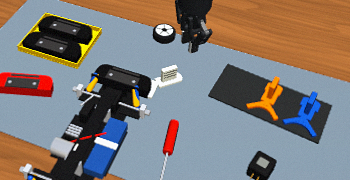

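The crop shows the notch following the bumper face all round the arc at (405,300) and along both legs, with no mat showing between. The scene picture shows the orange and blue leaves still on the pad and the arm clear. I'm handing in.

```bash
python3 -c "
from h import *
st();print(ctrl.close_job())"
```

```text
t17.77 [0.5176 0.0581 0.1159] yaw -0.7707 F [0.08 0.73 0.04] T [ 0.02 -0.03 -0.06] w 0.0298
the job is handed in; nothing more can be done
None
```

The white 22 mm leaf fits. It was pressed home on the bumper's corner with about 7 N, held for about 1.5 s, evenly on both faces, and left there, let go and flat on the mat. I handed the job in at 17.8 s.

- **By touch:** the leaf stopped within about 1 mm of the fixed corner centre; a 26 mm corner would have held it 5.7 mm short. Turned slightly each way, it pushed back equally (±0.35 N m), so there was no rock. The highest wrist reading during contact was about 7.5 N sideways, well under 15 N.
- **By camera:** the bumper measured about 142 mm wide and 47 mm deep, which matches a 22 mm radius. Estimates of the corner radius were 22.9, 23.0 and 22.0 mm, so the first two read slightly high.
- **Last look:** no gap showed along the arc or either leg. The plate's top was 8.9 mm above the table, as it should be lying flat. The orange and blue leaves were still on the pad, the wheel was unmoved, and the arm was clear.
- **Not done:** I never tried the orange and blue leaves on the corner. They were ruled out by where the white leaf seated and by the measured size.

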